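Split steel offcuts into two equal lots on a bench balance

ROBOT

A 6-joint arm with a two-finger parallel gripper is mounted at the origin on the work surface. World frame = base frame: x ahead of the robot, y to its left, z up, the work surface at z = 0. Lengths are in m, angles in rad, forces in N, time in s.
With the tool pointing down it reaches from about 0.375 to 0.925 m from the base axis. Payload 5.7 kg.
Tool frame: the origin (TCP) lies on the front face of the gripper's body, between the roots of the fingers; the fingertips stand 73 mm ahead of it and the grasp point (between the pads) lies 54 mm ahead of it; z points along the fingers, y is the line along which they close (so a half turn about z gives the same grasp; the last joint's range is limited). The gripper opens to 85 mm and grips with 20 to 120 N. Pads are 22 mm wide; open, the fingers measure 114 mm over their backs; the gripper's body (76 mm by 85 mm) begins 54 mm behind the grasp point. The pads swing forward as they close: fully open they stand 13 mm farther back than shut.
Start: joints at [-1.304, 0.359, 1.51, -0, 1.272, -0.115], TCP at [0.224, -0.557, 0.304] pointing down, gripper open.
Joint ranges: [-2.97, 2.97], [-1.01, 2.36], [0.21, 2.38], [-0.96, 4.11], [0.2, 2.71], [-2.98, 2.98]. Speed limits (rad/s): [2.39, 2.39, 3.14, 3.14, 3.14, 3.14].

INTERFACE

Orientations are given as a unit quaternion [w, x, y, z].
In Python, from plant import arm gives the robot as it stands.
- The arm moves only by the shell command python3 -m handwheel 'ROWS' [OPENING] [FORCE]. ROWS is JSON, one flat list of numbers, 6 for each row, row after row: the shift along the world's x, y, z in m, then the turn, a rotation vector about the world's x, y, z in rad. A call has 1 to 8 rows; each row is the pose to reach, as a shift and turn from the pose commanded when the call began; what a row does not reach only later rows make up. A row lasts 1/8 s, in which the tool goes at most 62.5 mm and 10.7 degrees, less where a joint would pass 70% of its speed; a pose out of reach is approached as far as the arm can. A call with a gripper value outside its range is refused whole. OPENING is the closure, from 0 (fully open) to 1 (shut), set as the call begins (- or left out, the last holds). The fingers move at their own pace and stop on an object; FORCE is the grip in N (left out, the last holds). Time passes only in rows, so rows that repeat a pose let the fingers close. It gives the time, the measured TCP pose, the force, the opening and the grip force at its end, in the units of the state.
- arm.get_state(): the state, without advancing time (a new reading comes with each control period).
- arm.get_image(name): name is "scene" or "top"; returns the picture (400x640x3 uint8, blue, green, red); there is no depth.
- arm.get_calibration(name): a dict with "mtx" (3x3 intrinsics, pixels), "k1" (the pictures are not rectified: a ray, as slopes to the right and down, at radius r is drawn at 1 + k1 r^2 times it, then the intrinsics apply), "extrinsics" (4x4, takes a point from camera to world coordinates). Camera axes: x right, y up, looking along -z (the intrinsics and any distortion apply to the point x, -y, -z); pixel columns grow to the right and rows downward; lengths in m; the calibration is good to about 2 mm. A picture is of the moment at which its call begins. get_calibration takes no time and is no camera call.
- arm.sign_off(): hands the job in; it is judged then, once.
The state is a dict: "time_s": time; "joint_pos": joint angles; "qvel": joint speeds; "effort": joint torques, N m; "tool_pos": TCP position; "eef_rot": TCP orientation; "contact_force": force on the tool from outside, world axes, zero at the start; "wrist_torque": the same for the moment, N m; "gripper_width": opening from 0.0 (shut) to 1.0 (fully open); "grasp_force": force on a finger pad.
Only numpy, scipy, OpenCV 4.12 (cv2) and the standard library are available. Lean on these libraries where they do the work, as an engineer would, in place of code of your own. Each camera call takes 0.05 s, during which the arm holds its last target. There are 200 camera calls.

TASK

Share the five steel parts, including the one waiting on the little stand, between the two pans so that every part stands upright on a pan and the balance comes to rest level. Set the parts down gently, without slamming the pans, and do not bump the steel bar that runs over the pans or disturb the tin, the spanner or the carton.

Things in the scene. Friction and masses are not known exactly. Their poses are not given: they have to be found in the camera images.
- pan_left (a joint): Height in m of the left pan (+y side) above its level position; 0 is level, range -0.009 to +0.009 (stops). The right pan always moves by the same amount the other way and the pans stay horizontal wherever the load stands on them. The springy, damped mechanism moves the pans about 1 mm for each 33 g of difference between the two loads, and needs about a second to settle.
- pan_left_mid (a point): Centre of the left pan's upper surface (it rides up and down with the pan). The pan is a flat dark steel tray 160 mm along its x and 240 mm along its y, with a rim 3 mm thick and 8 mm high above the surface. Its axes are those of the balance: x away from the robot, y along the row of the two pans, z up. When level the surface is 95 mm above the bench.
- pan_right_mid (a point): Centre of the right pan's upper surface (-y side), a tray like the left one; the two pan centres are 270 mm apart along y.
- bar: Fixed horizontal steel bar, 26 mm thick and 630 mm long along its y, over both pans: it runs 20 mm beyond (+x) the line of the pan centres, with its axis 265 mm above the bench, on two posts 24 mm thick at its ends (315 mm either side of its middle). Origin at the middle of its axis. A gripper pointing straight down over a pan would hit it; a tool leaning back towards the robot by 25 to 40 degrees goes in under it.
- block_mid (a point): Solid square steel block, 35 x 35 mm, 61 mm tall, 585 g, standing upright. Point at its centre, half-way up; x and y axes square to its side faces, z up.
- channel_mid (a point): Piece of steel U-channel standing on end, 35 mm along its x, 36 mm across its y (outer faces of the two flanges, to be gripped there), 4 mm wall, 64 mm tall, 195 g. Point at the centre of this outline, half-way up; the web is on the -x side, the open side faces +x; z up.
- rod_mid (a point): Solid round steel bar, 32 mm in diameter, 62 mm tall, 390 g, standing on end. Point at its centre, half-way up; z up.
- tube_mid (a point): Thick-walled steel tube, 38 mm outside and 25 mm inside diameter, 60 mm tall, 260 g, standing on end. Point on its axis, half-way up; z up.
- bolt_mid (a point): Large steel bolt standing on its hexagonal head: head 24 mm across flats and 10 mm high, plain shank 16 mm in diameter above it, 60 mm tall in all, 130 g. Point on its axis, half-way up (30 mm above its foot); z up. The weights of the five parts are true to about 2 percent.
- stand: Small fixed dark steel stand, 120 x 120 mm foot, flat square top 110 x 110 mm, 95 mm above the bench; one of the parts (rod, tube or bolt) waits on it. Origin at the centre of its underside. Nothing is above it.
- paint_tin_mid (a point): Bystander: paint tin 72 mm in diameter, 85 mm tall, loose on the bench; centre, half-way up.
- spanner_grip (a point): Bystander: steel spanner 170 mm long lying on the bench; point on its handle.
- carton_mid (a point): Bystander: open cardboard carton 120 x 160 x 70 mm tall on the bench behind the balance; centre, half-way up.
There are look-alikes about, which are no part of the job. What is shaped like the part that bears channel_mid but orange, pink or purple is not meant.

How it is judged:
At the end, for the whole second after the job is handed in: All five parts stand upright (within 0.15 rad) on the surface of one pan or the other (centre over the pan, 80 mm either way in x and 120 mm in y), and the balance is at rest with both pans within 2.5 mm of level (((x of block_mid in the frame of pan_left_mid between -0.08 and 0.08 m and y of block_mid in the frame of pan_left_mid between -0.12 and 0.12 m and z of block_mid in the frame of pan_left_mid between 0.0225 and 0.0385 m) or (x of block_mid in the frame of pan_right_mid between -0.08 and 0.08 m and y of block_mid in the frame of pan_right_mid between -0.12 and 0.12 m and z of block_mid in the frame of pan_right_mid between 0.0225 and 0.0385 m)) and angle between each of block_mid, channel_mid, rod_mid, tube_mid, bolt_mid's own z axis and vertical below 0.15 rad and ((x of channel_mid in the frame of pan_left_mid between -0.08 and 0.08 m and y of channel_mid in the frame of pan_left_mid between -0.12 and 0.12 m and z of channel_mid in the frame of pan_left_mid between 0.024 and 0.04 m) or (x of channel_mid in the frame of pan_right_mid between -0.08 and 0.08 m and y of channel_mid in the frame of pan_right_mid between -0.12 and 0.12 m and z of channel_mid in the frame of pan_right_mid between 0.024 and 0.04 m)) and ((x of rod_mid in the frame of pan_left_mid between -0.08 and 0.08 m and y of rod_mid in the frame of pan_left_mid between -0.12 and 0.12 m and z of rod_mid in the frame of pan_left_mid between 0.023 and 0.039 m) or (x of rod_mid in the frame of pan_right_mid between -0.08 and 0.08 m and y of rod_mid in the frame of pan_right_mid between -0.12 and 0.12 m and z of rod_mid in the frame of pan_right_mid between 0.023 and 0.039 m)) and ((x of tube_mid in the frame of pan_left_mid between -0.08 and 0.08 m and y of tube_mid in the frame of pan_left_mid between -0.12 and 0.12 m and z of tube_mid in the frame of pan_left_mid between 0.022 and 0.038 m) or (x of tube_mid in the frame of pan_right_mid between -0.08 and 0.08 m and y of tube_mid in the frame of pan_right_mid between -0.12 and 0.12 m and z of tube_mid in the frame of pan_right_mid between 0.022 and 0.038 m)) and ((x of bolt_mid in the frame of pan_left_mid between -0.08 and 0.08 m and y of bolt_mid in the frame of pan_left_mid between -0.12 and 0.12 m and z of bolt_mid in the frame of pan_left_mid between 0.022 and 0.038 m) or (x of bolt_mid in the frame of pan_right_mid between -0.08 and 0.08 m and y of bolt_mid in the frame of pan_right_mid between -0.12 and 0.12 m and z of bolt_mid in the frame of pan_right_mid between 0.022 and 0.038 m)) and value of joint pan_left between -0.0025 and 0.0025 m and velocity of joint pan_left between -0.01 and 0.01 m/s); the robot touches nothing.
It fails at once if tin disturbed (moved more than 20 mm) (distance of paint_tin_mid from where it was at the start of the episode above 0.02 m).
It fails at once if spanner disturbed (moved more than 20 mm) (distance of spanner_grip from where it was at the start of the episode above 0.02 m).
It fails at once if carton disturbed (moved more than 20 mm) (distance of carton_mid from where it was at the start of the episode above 0.02 m).
It fails at once if the overhead bar bumped (over 8 N) (contact force between bar and anything else above 8 N).
It fails at once if a pan slammed (moving faster than 0.35 m/s) (velocity of joint pan_left above 0.35 m/s or velocity of joint pan_left below -0.35 m/s).
It also fails if it takes over 70 s, if anything falls off the work surface, if the arm or the gripper's body presses on something with over 40 N, if the wrist force passes 120 N, or if a joint passes its speed limit or range.

## Working session

There is one attempt and no reset: what is moved stays moved. The work goes in short steps, Python scripts to look and compute and a shell command to move; the robot and the scene stay as the last step left them, time stands still between calls to the robot, and variables do not carry over. Pictures are saved under pics/ and viewed, at most 15 in all, crops included, and the job is handed in when it is done.

```bash
mkdir -p pics; ls
python3 - <<'E'
from plant import arm
import cv2,numpy as np
for n in("scene","top"):
    cv2.imwrite(f"pics/{n}0.png",arm.get_image(n)); c=arm.get_calibration(n); print(n,c["mtx"],c["k1"],np.round(c["extrinsics"],4))
s=arm.get_state();print(s["time_s"],s["tool_pos"],s["eef_rot"],s["gripper_width"])
E
```

```text
pics
scene [[410.13817671   0.         313.69388052]
 [  0.         410.13817671 200.42861847]
 [  0.           0.           1.        ]] -0.034889573641422915 [[ 0.5829 -0.6055  0.5419  1.1051]
 [ 0.8126  0.4333 -0.3899 -0.3914]
 [ 0.0012  0.6676  0.7445  1.0039]
 [ 0.      0.      0.      1.    ]]
top [[378.38242199   0.         322.91937757]
 [  0.         378.38242199 197.13390171]
 [  0.           0.           1.        ]] -0.06872938140213374 [[-0.0133  0.9913 -0.1307  0.3796]
 [-0.9999 -0.0128  0.0047  0.0217]
 [ 0.003   0.1308  0.9914  1.365 ]
 [ 0.      0.      0.      1.    ]]
0.1 [ 0.2234252  -0.55633725  0.30317272] [-8.00545510e-04  9.81835869e-01  1.89730554e-01 -5.10030243e-05] 0.9972634295693222
```

View pics/scene0.png

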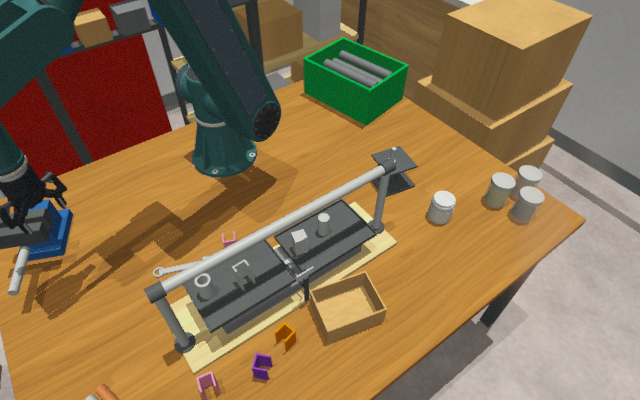

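View pics/top0.png

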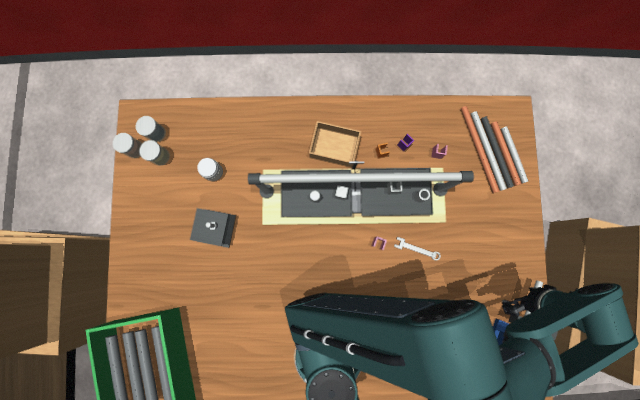

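The scene picture shows the rod near (323,222) and the block near (299,237) on the left pan. The channel (240,270) and the tube (203,283) are on the right pan, and the bolt is on the stand at (392,160). The top view agrees: rod (315,196), block (342,191), channel (396,187), tube (424,195), bolt (211,226). Next I'll zoom in.

```bash
cat > h.py <<'E'
import numpy as np,cv2
from plant import arm
from scipy.spatial.transform import Rotation as R
C={n:arm.get_calibration(n) for n in("scene","top")}
def ray(n,uv):
    c=C[n];M=c["mtx"];d=np.array([(uv[0]-M[0,2])/M[0,0],(uv[1]-M[1,2])/M[1,1]])
    r=np.linalg.norm(d);x=r
    for _ in range(20): x=r/(1+c["k1"]*x*x)
    d=d*(x/r if r else 1)
    E=np.array(c["extrinsics"]);return E[:3,3],E[:3,:3]@np.array([d[0],-d[1],-1])
def plane(n,uv,z):
    o,d=ray(n,uv);return o+d*(z-o[2])/d[2]
def tri(a,b):
    o1,d1=ray("scene",a);o2,d2=ray("top",b)
    t=np.linalg.lstsq(np.c_[d1,-d2],o2-o1,rcond=None)[0]
    p,q=o1+t[0]*d1,o2+t[1]*d2;return (p+q)/2,np.linalg.norm(p-q)
def crop(n,box,k,f):
    im=arm.get_image(n);x0,y0,x1,y1=box
    cv2.imwrite(f,cv2.resize(im[y0:y1,x0:x1],None,fx=k,fy=k,interpolation=cv2.INTER_CUBIC));return im
E
python3 - <<'E'
from h import *
crop("scene",(140,140,400,340),3,"pics/s1.png");crop("top",(240,150,480,250),3.3,"pics/t1.png")
E
```

```text
(no output)
```

View pics/s1.png

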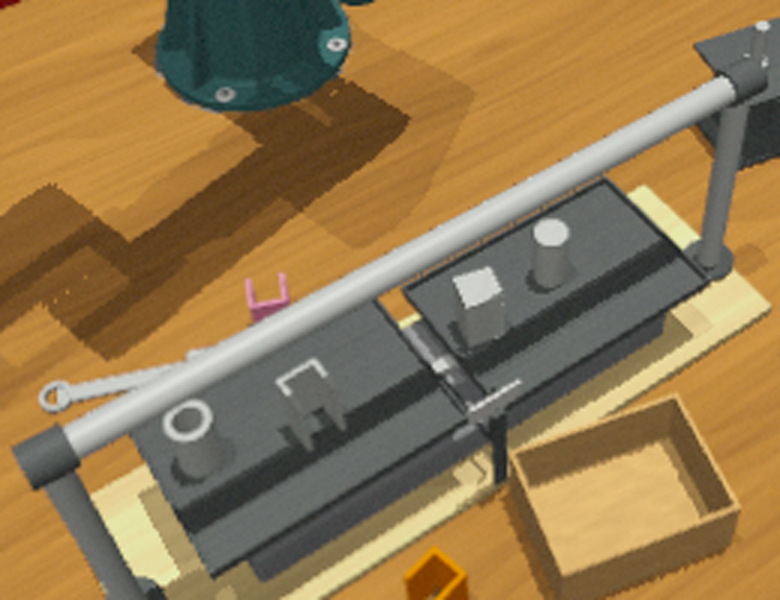

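View pics/t1.png

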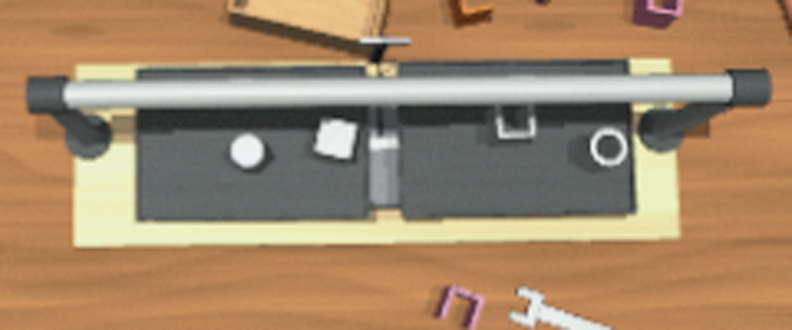

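The zooms are clear, with tops at these crop pixels. Scene: rod (551,233), block (478,285), tube (187,420), channel web (278,380)-(318,361). Top: rod (248,150), block (336,138), tube (609,146), channel web (498-535,136), bar cap centres (47,95) and (750,87).

Run:
```python
from h import *
S=lambda u,v:(140+u/3-.3,140+v/3-.3); T=lambda u,v:(240+u/3.3-.3,150+v/3.3-.3)
pr=lambda n,*a:print(n,*[np.round(x,4) for x in a])
a,b=plane("top",T(47,95),.265),plane("top",T(750,87),.265)
pr("bar",a,b,(a+b)/2,a-b); yaw=np.arctan2(-(a-b)[0],(a-b)[1]);pr("yaw",yaw)
a2,b2=plane("scene",S(45,455),.265),plane("scene",S(743,83),.265);pr("bar scene",a2,b2)
# pan corners (rim tops): left pan z~.094, right ~.112
for nm,z,cs in(("L",.094,[(136,70),(366,68),(368,217),(136,219)]),("R",.112,[(400,63),(628,60),(635,213),(401,215)])):
    P=[plane("top",T(*c),z) for c in cs];pr(nm,*P,np.mean(P,0))
for nm,s,t,z in(("rod",S(551,231),T(248,150),.086+.062),("block",S(478,285),T(336,138),.086+.061),("tube",S(187,420),T(609,146),.104+.06)):
    pr(nm,*tri(s,t),plane("scene",s,z),plane("top",t,z))
pr("chan",*[plane("scene",S(*c),.168) for c in((278,380),(318,361),(288,396),(327,379))],*[plane("top",T(*c),.168) for c in((498,136),(535,136))])
# bright blobs
for n,box in(("top",(195,205,230,245)),("scene",(375,140,415,175)),("top",(300,183,330,210)),("top",(415,185,435,205))):
    im=arm.get_image(n);x0,y0,x1,y1=box;g=im[y0:y1,x0:x1].min(2)
    m=(g>140).astype(np.uint8);k,l,st,ce=cv2.connectedComponentsWithStats(m)
    for i in range(1,k):
        if st[i,4]>3: pr(n,st[i],ce[i]+[x0,y0],plane(n,ce[i]+[x0,y0],.155))
cv2.imwrite("pics/b1.png",np.hstack([cv2.resize(arm.get_image("top")[195:255,180:245],(520,480),interpolation=2)[:,:400],cv2.resize(arm.get_image("scene")[140:200,365:415],(400,480),interpolation=2)]))
```

```text
bar [0.5829 0.2197 0.265 ] [ 0.5826 -0.4149  0.265 ] [ 0.5827 -0.0976  0.265 ] [3.000e-04 6.346e-01 0.000e+00]
yaw -0.0004
bar scene [ 0.5809 -0.4114  0.265 ] [0.585  0.2197 0.265 ]
L [0.6395 0.1582 0.094 ] [ 0.6386 -0.0804  0.094 ] [ 0.4837 -0.0789  0.094 ] [0.4847 0.158  0.094 ] [0.5616 0.0392 0.094 ]
R [ 0.6397 -0.1139  0.112 ] [ 0.6404 -0.3495  0.112 ] [ 0.4824 -0.3486  0.112 ] [ 0.4838 -0.1108  0.112 ] [ 0.5615 -0.2307  0.112 ]
rod [0.5467 0.0422 0.1502] 0.0006 [0.5454 0.0436 0.148 ] [0.5469 0.042  0.148 ]
block [ 0.5577 -0.0447  0.1486] 0.0003 [ 0.5567 -0.0439  0.147 ] [ 0.5578 -0.0449  0.147 ]
tube [ 0.5441 -0.311   0.1636] 0.0001 [ 0.5443 -0.311   0.164 ] [ 0.5441 -0.3108  0.164 ]
chan [ 0.5557 -0.2359  0.168 ] [ 0.5584 -0.201   0.168 ] [ 0.5735 -0.2366  0.168 ] [ 0.5776 -0.2035  0.168 ] [ 0.5547 -0.2013  0.168 ] [ 0.5543 -0.2375  0.168 ]
top [11 17  4  6 20] [207.5 224.5] [0.4552 0.388  0.155 ]
top [16 17  4  2  7] [212.7143 222.4286] [0.4617 0.3712 0.155 ]
top [15 22  5  3 11] [212.1818 228.3636] [0.4426 0.3725 0.155 ]
scene [17  7  5  4 13] [393.8462 148.2308] [0.4547 0.3867 0.155 ]
scene [19 19  2  3  5] [394.6 160.2] [0.4969 0.3503 0.155 ]
scene [ 0 25 10 10 71] [378.9296 169.9155] [0.5011 0.2826 0.155 ]
top [10  7 10 11 82] [314.4268 195.0854] [0.5461 0.0433 0.155 ]
top [ 4  4 11 11 61] [424.0984 194.0164] [ 0.5451 -0.3128  0.155 ]
top [17  6  3 14 31] [433.129  197.4516] [ 0.5335 -0.3419  0.155 ]
```

View pics/b1.png

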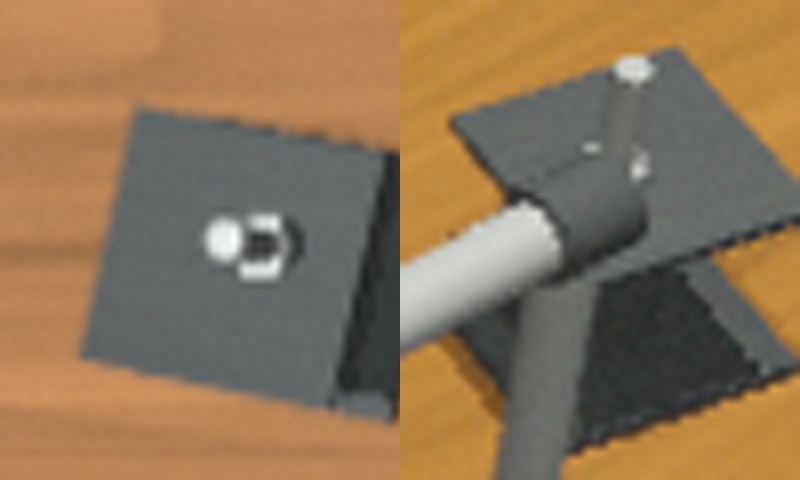

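The bolt stands at about (0.455, 0.388), on the stand. Half the total is 780 g, so the split is block + channel on the right and tube + rod + bolt on the left: block goes right, then tube and bolt go left. The block's yaw is about -8.5°, and one leaned orientation (32°) works for all three parts.

```bash
cat >> h.py <<'E'
O=R.from_euler("z",-8.5,degrees=True)*R.from_euler("y",-32,degrees=True)*R.from_matrix(np.diag([1.,-1,-1]))
def go(*Gs):
    "shift of TCP (and turn) from the present pose, for grasp points"
    s=arm.get_state();q=s["eef_rot"];Q=R.from_quat([q[1],q[2],q[3],q[0]])
    print("turn",np.round((O*Q.inv()).as_rotvec(),3),"t",s["time_s"])
    for G in Gs:
        t=np.array(G)-.054*O.apply([0,0,1]);print(np.round(t,4),"shift",np.round(t-s["tool_pos"],4))
B=lambda G,d:tuple(np.array(G)-d*O.apply([0,0,1]))
E
python3 - <<'E'
from h import *
G=(.557,-.0447,.124)
go((.46,-.3,.28),B(G,.12),G)
E
```

```text
turn [ 0.066 -0.561 -0.516] t 0.5
[ 0.4317 -0.2958  0.3258] shift [0.2082 0.261  0.022 ]
[ 0.4658 -0.0311  0.2716] shift [ 0.2423  0.5257 -0.0323]
[ 0.5287 -0.0405  0.1698] shift [ 0.3052  0.5163 -0.134 ]
```

```bash
python3 -m handwheel '[0.10,0.13,0.02,0.033,-0.28,-0.258, 0.208,0.261,0.022,0.066,-0.561,-0.516, 0.208,0.261,0.022,0.066,-0.561,-0.516, 0.208,0.261,0.022,0.066,-0.561,-0.516, 0.208,0.261,0.022,0.066,-0.561,-0.516, 0.208,0.261,0.022,0.066,-0.561,-0.516, 0.208,0.261,0.022,0.066,-0.561,-0.516, 0.208,0.261,0.022,0.066,-0.561,-0.516]' 0.2 60
python3 - <<'E'
from h import *
G=(.557,-.0447,.124)
go(B(G,.12),G)
E
```

```text
time_s: 1.5
tool_pos: [0.4315, -0.2964, 0.3261]
eef_rot: [0.021, 0.959, -0.071, 0.275]
contact_force: [0.5, -0.1, -0.8]
gripper_width: 0.796
grasp_force: 0.0
turn [ 0.001  0.    -0.   ] t 1.5
[ 0.4658 -0.0311  0.2716] shift [ 0.0343  0.2653 -0.0545]
[ 0.5287 -0.0405  0.1698] shift [ 0.0972  0.2559 -0.1563]
```

```bash
python3 -m handwheel '[0.034,0.265,-0.054,0,0,0, 0.034,0.265,-0.054,0,0,0, 0.034,0.265,-0.054,0,0,0, 0.034,0.265,-0.054,0,0,0, 0.034,0.265,-0.054,0,0,0, 0.034,0.265,-0.054,0,0,0, 0.034,0.265,-0.054,0,0,0]'
python3 -m handwheel '[0.016,-0.0025,-0.026,0,0,0, 0.032,-0.005,-0.051,0,0,0, 0.048,-0.007,-0.077,0,0,0, 0.058,-0.0085,-0.093,0,0,0, 0.063,-0.0095,-0.102,0,0,0, 0.063,-0.0095,-0.102,0,0,0]'
python3 - <<'E'
from h import *
go((.557,-.0447,.124))
crop("scene",(180,160,380,310),4,"pics/g1.png")
E
```

```text
time_s: 2.38
tool_pos: [0.466, -0.0318, 0.272]
eef_rot: [0.021, 0.959, -0.071, 0.275]
contact_force: [0.2, 0.1, -0.2]
gripper_width: 0.802
grasp_force: 0.0
time_s: 3.12
tool_pos: [0.5354, -0.0452, 0.1897]
eef_rot: [0.015, 0.963, -0.071, 0.261]
contact_force: [-0.5, 0.1, -0.1]
gripper_width: 0.8
grasp_force: 0.0
turn [-0.012 -0.029 -0.004] t 3.125
[ 0.5287 -0.0405  0.1698] shift [-0.0067  0.0048 -0.0199]
```

View pics/g1.png

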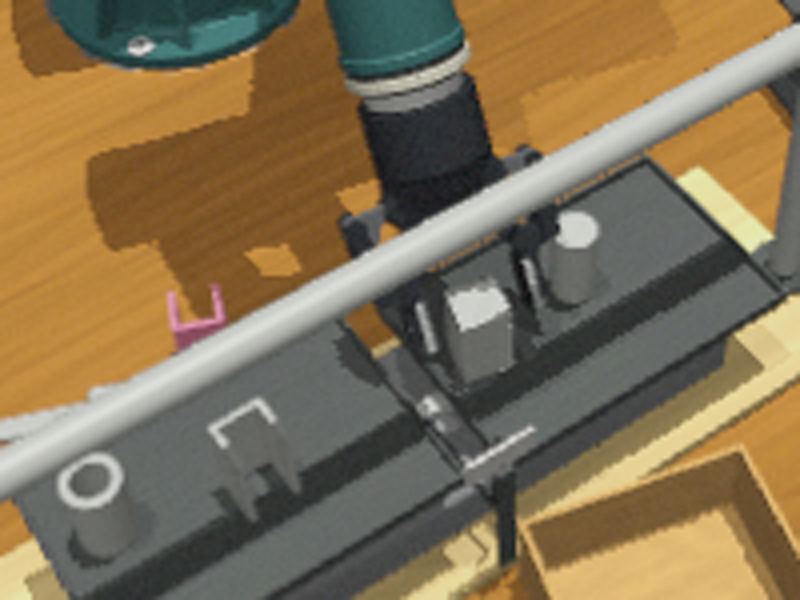

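The fingers straddle the block at (478,330), but the pose stopped short, so I suspect a joint limit. Checking the joints.

Run:
```python
from h import *
s=arm.get_state();print(np.round(s["joint_pos"],3),np.round(s["qvel"],3))
```

```text
[-0.245  0.3    2.128  0.3    0.196  1.193] [ 0.008 -0.012  0.015 -0.004 -0.001  0.004]
```

Joint 5 is at its lower limit because the lean is too big here. I'll reduce the lean to 24°, which still clears the bar by about 25 mm.

```bash
sed -i 's/"y",-32/"y",-24/' h.py
python3 - <<'E'
from h import *
go((.557,-.0447,.127))
E
```

```text
turn [ 0.008  0.109 -0.004] t 3.175
[ 0.5353 -0.0415  0.1763] shift [ 0.0004  0.0034 -0.0134]
```

```bash
python3 -m handwheel '[0,0.003,0,0.008,0.109,-0.004, 0,0.003,0,0.008,0.109,-0.004]'
python3 - <<'E'
from h import *
go((.557,-.0447,.127)); print(np.round(arm.get_state()["joint_pos"],3))
E
```

```text
time_s: 3.42
tool_pos: [0.5365, -0.0416, 0.1912]
eef_rot: [0.016, 0.975, -0.071, 0.209]
contact_force: [-0.3, -0.6, 0.6]
gripper_width: 0.798
grasp_force: 0.0
turn [ 0.002  0.004 -0.003] t 3.425
[ 0.5353 -0.0415  0.1763] shift [-0.0012  0.0001 -0.0148]
[-0.223  0.301  2.053  0.086  0.367  1.419]
```

Commanded now equals measured. Going down the last 15 mm and closing.

```bash
python3 -m handwheel '[-0.001,0,-0.008,0,0,0, -0.001,0,-0.015,0,0,0, -0.001,0,-0.015,0,0,0]'; python3 -m handwheel '[0,0,0,0,0,0,0,0,0,0,0,0,0,0,0,0,0,0,0,0,0,0,0,0,0,0,0,0,0,0]' 1 80
python3 - <<'E'
from h import *
go((.557,-.0447,.127)); print(np.round(arm.get_state()["joint_pos"],3))
E
```

```text
time_s: 3.8
tool_pos: [0.5327, -0.0412, 0.1732]
eef_rot: [0.015, 0.976, -0.072, 0.206]
contact_force: [-0.4, 0.5, -0.1]
gripper_width: 0.804
grasp_force: 0.0
time_s: 4.42
tool_pos: [0.5342, -0.0416, 0.1749]
eef_rot: [0.015, 0.975, -0.072, 0.208]
contact_force: [-2.3, -1.8, 5.9]
gripper_width: 0.41
grasp_force: 77.7
turn [ 0.     0.001 -0.001] t 4.425
[ 0.5353 -0.0415  0.1763] shift [0.0011 0.0002 0.0014]
[-0.224  0.33   2.07   0.098  0.324  1.408]
```

Block gripped (34.9 mm). Lifting back along the tool axis, then across to the right pan.

```bash
python3 -m handwheel '[-0.002,0,0.004,0,0,0, -0.004,0,0.009,0,0,0, -0.008,0,0.018,0,0,0, -0.013,0,0.030,0,0,0, -0.020,0,0.042,0,0,0, -0.032,-0.03,0.045,0,0,0, -0.034,-0.06,0.045,0,0,0, -0.034,-0.09,0.045,0,0,0]'; python3 -m handwheel '[0.001,-0.015,0,0,0,0, 0.002,-0.02,0,0,0,0, 0.002,-0.02,0,0,0,0]'
python3 - <<'E'
from h import *
s=arm.get_state();print(np.round(s["joint_pos"],3))
print("to place", np.round(np.array([.5342-.032,-.0416-.110,.1749+.0005])-s["tool_pos"],4))
crop("scene",(140,140,400,340),3,"pics/s2.png")
E
```

```text
time_s: 5.42
tool_pos: [0.4993, -0.1321, 0.2204]
eef_rot: [0.015, 0.975, -0.072, 0.208]
contact_force: [0.7, -0.1, -5.3]
gripper_width: 0.406
grasp_force: 79.5
time_s: 5.8
tool_pos: [0.5018, -0.1514, 0.2198]
eef_rot: [0.015, 0.975, -0.072, 0.208]
contact_force: [-0.6, 0.5, -6.6]
gripper_width: 0.408
grasp_force: 79.5
[-0.508  0.233  2.045  0.311  0.488  0.963]
to place [ 0.0004 -0.0002 -0.0444]
```

View pics/s2.png

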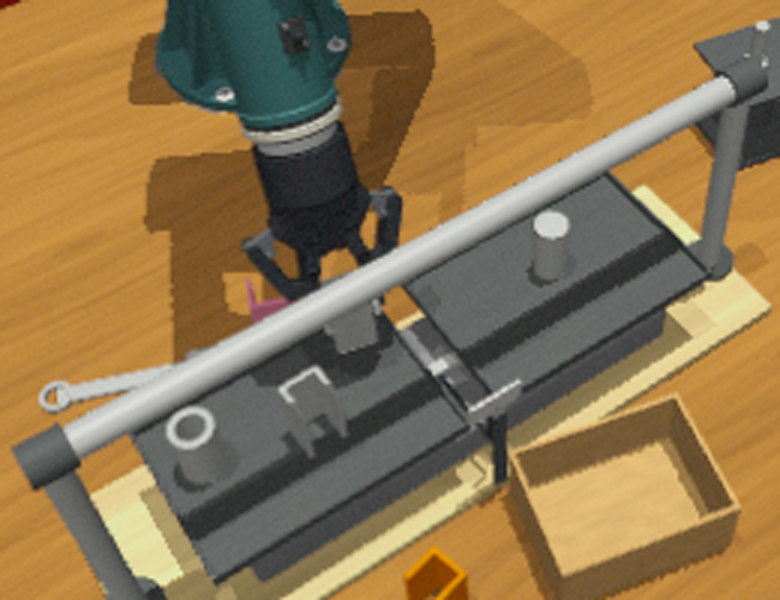

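The block hangs over the front of the right pan at about (350,325), the channel is clear and the balance is nearly level. Lowering.

```bash
python3 -m handwheel '[0,0,-0.015,0,0,0, 0,0,-0.028,0,0,0, 0,0,-0.034,0,0,0, 0,0,-0.038,0,0,0, 0,0,-0.041,0,0,0, 0,0,-0.0435,0,0,0, 0,0,-0.0435,0,0,0, 0,0,-0.0435,0,0,0]'
```

```text
time_s: 6.85
tool_pos: [0.5021, -0.1516, 0.1762]
eef_rot: [0.015, 0.975, -0.072, 0.208]
contact_force: [0.1, -0.4, -3.3]
gripper_width: 0.407
grasp_force: 79.7
```

```bash
python3 -m handwheel '[0,0,-0.0007,0,0,0, 0,0,-0.0014,0,0,0, 0,0,-0.0014,0,0,0]'; python3 -m handwheel '[0,0,0,0,0,0,0,0,0,0,0,0,0,0,0,0,0,0]' 0.25;  python3 -m handwheel '[-0.008,0.001,0.018,0,0,0, -0.024,0.003,0.055,0,0,0, -0.048,0.007,0.110,0,0,0, -0.048,0.007,0.110,0,0,0, -0.048,0.007,0.110,0,0,0]'
python3 - <<'E'
from h import *
G=(.5441,-.311,.086+.040)
go(B(G,.12),B(G,.06),G)
im=arm.get_image("top")
for nm,(x0,y0,x1,y1) in {"tube":(415,185,432,205),"block":(365,185,385,212),"rod":(305,183,330,210)}.items():
    g=im[y0:y1,x0:x1].min(2);m=(g>150).astype(np.uint8);k,l,st,ce=cv2.connectedComponentsWithStats(m);i=1+st[1:,4].argmax()
    print(nm,st[i],ce[i]+[x0,y0],plane("top",ce[i]+[x0,y0],.147))
crop("scene",(140,140,400,340),3,"pics/s3.png")
E
```

```text
time_s: 7.22
tool_pos: [0.5022, -0.1516, 0.175]
eef_rot: [0.015, 0.975, -0.072, 0.208]
contact_force: [-1.0, 2.1, 1.7]
gripper_width: 0.408
grasp_force: 80.5
time_s: 7.6
tool_pos: [0.5023, -0.1518, 0.1748]
eef_rot: [0.016, 0.975, -0.072, 0.208]
contact_force: [0.0, 0.3, 0.9]
gripper_width: 0.75
grasp_force: 0.0
time_s: 8.22
tool_pos: [0.454, -0.1445, 0.2847]
eef_rot: [0.016, 0.975, -0.072, 0.208]
contact_force: [-0.5, -0.0, -0.3]
gripper_width: 0.747
grasp_force: 0.0
turn [ 0.     0.001 -0.   ] t 8.225
[ 0.4741 -0.3005  0.285 ] shift [ 0.0201 -0.156   0.0002]
[ 0.4982 -0.3041  0.2301] shift [ 0.0443 -0.1596 -0.0546]
[ 0.5224 -0.3078  0.1753] shift [ 0.0684 -0.1632 -0.1094]
tube [ 3  5 11 11 54] [422.87037037 195.03703704] [ 0.54287473 -0.31079304  0.147     ]
block [  4  10  13  12 122] [375.18032787 200.53278689] [ 0.52684597 -0.15373107  0.147     ]
rod [ 5  7 10 10 81] [314.34567901 194.45679012] [0.54930177 0.04363562 0.147     ]
```

View pics/s3.png

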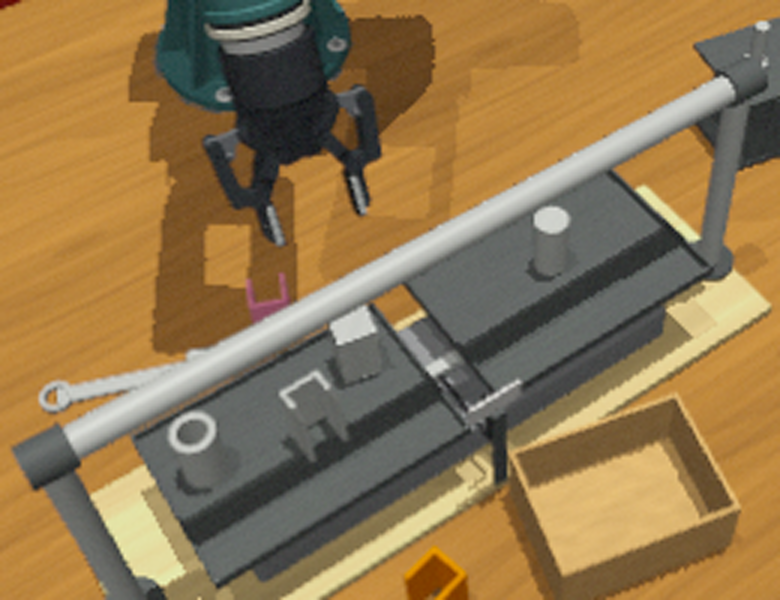

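The block stands at (0.527,-0.154) on the right pan (crop pixel (355,340)), everything is upright, and the right pan is down. Now the tube.

```bash
python3 -m handwheel '[0.010,-0.05,0,0,0,0, 0.020,-0.105,0,0,0,0, 0.020,-0.156,0,0,0,0, 0.020,-0.156,0,0,0,0, 0.032,-0.158,-0.028,0,0,0, 0.044,-0.160,-0.055,0,0,0, 0.056,-0.162,-0.082,0,0,0, 0.066,-0.163,-0.104,0,0,0]';  python3 -m handwheel '[0.002,0,-0.005,0,0,0, 0.002,0,-0.005,0,0,0]'; python3 -m handwheel '[0,0,0,0,0,0,0,0,0,0,0,0,0,0,0,0,0,0,0,0,0,0,0,0,0,0,0,0,0,0]' 1 60
python3 - <<'E'
from h import *
go((.5435,-.311,.126)); print(np.round(arm.get_state()["joint_pos"],3))
E
```

```text
time_s: 9.32
tool_pos: [0.5196, -0.3056, 0.1776]
eef_rot: [0.014, 0.976, -0.072, 0.206]
contact_force: [0.6, -0.6, 0.5]
gripper_width: 0.751
grasp_force: 0.0
time_s: 9.57
tool_pos: [0.5216, -0.3064, 0.1747]
eef_rot: [0.014, 0.976, -0.072, 0.207]
contact_force: [-0.1, -0.6, -0.2]
gripper_width: 0.753
grasp_force: 0.0
time_s: 10.2
tool_pos: [0.522, -0.3077, 0.1768]
eef_rot: [0.016, 0.975, -0.072, 0.208]
contact_force: [-3.7, 1.9, 6.8]
gripper_width: 0.44
grasp_force: 59.8
turn [ 0.001  0.001 -0.   ] t 10.2
[ 0.5218 -0.3078  0.1753] shift [-0.0003 -0.     -0.0014]
[-0.765  0.413  1.898  0.484  0.532  0.571]
```

```bash
python3 -m handwheel '[-0.004,0,0.010,0,0,0, -0.020,0.003,0.045,0,0,0, -0.044,0.006,0.100,0,0,0, -0.062,0.05,0.113,0,0,0, -0.075,0.11,0.113,0,0,0, -0.075,0.17,0.113,0,0,0, -0.075,0.23,0.113,0,0,0, -0.075,0.29,0.113,0,0,0]'; python3 -m handwheel '[0,0.06,0,0,0,0, 0,0.10,0,0,0,0, 0.008,0.13,0,0,0,0, 0.013,0.133,0,0,0,0, 0.013,0.133,0,0,0,0]'
python3 - <<'E'
from h import *
s=arm.get_state();print(np.round(s["joint_pos"],3))
P=np.array([.522-.018,-.3077+.416,.0908]);
for b in(.125,.106,.099): print(b, np.round(P+[0,0,b]-s["tool_pos"],4))
im=arm.get_image("top");x0,y0,x1,y1=305,180,330,208
g=im[y0:y1,x0:x1].min(2);m=(g>150).astype(np.uint8);k,l,st,ce=cv2.connectedComponentsWithStats(m);print(st[1:],[plane("top",c+[x0,y0],.166) for c in ce[1:]])
E
```

```text
time_s: 11.2
tool_pos: [0.4459, -0.0161, 0.289]
eef_rot: [0.015, 0.975, -0.073, 0.208]
contact_force: [0.2, 0.1, -2.0]
gripper_width: 0.44
grasp_force: 61.0
time_s: 11.82
tool_pos: [0.4598, 0.1152, 0.2886]
eef_rot: [0.015, 0.976, -0.072, 0.207]
contact_force: [-0.5, 0.2, -2.6]
gripper_width: 0.439
grasp_force: 61.2
[ 0.184  0.062  2.031 -0.218  0.662  2.048]
0.125 [ 0.0442 -0.0069 -0.0728]
0.106 [ 0.0442 -0.0069 -0.0918]
0.099 [ 0.0442 -0.0069 -0.0988]
[[ 0  0 25  2 26]
 [ 5 10 10 10 82]] [array([0.59337457, 0.03576323, 0.166     ]), array([0.5468312, 0.0433825, 0.166    ])]
```

```bash
python3 -m handwheel '[0.015,-0.002,-0.025,0,0,0, 0.030,-0.005,-0.05,0,0,0, 0.044,-0.007,-0.073,0,0,0, 0.044,-0.007,-0.084,0,0,0, 0.044,-0.007,-0.092,0,0,0, 0.044,-0.007,-0.096,0,0,0, 0.044,-0.007,-0.099,0,0,0, 0.044,-0.007,-0.099,0,0,0]'; python3 -m handwheel '[0,0,0,0,0,0,0,0,0,0,0,0]';python3 -c "
from h import *
print(np.round(arm.get_state()['joint_pos'],3))"
```

```text
time_s: 12.88
tool_pos: [0.504, 0.1086, 0.19]
eef_rot: [0.015, 0.975, -0.072, 0.208]
contact_force: [-1.2, -1.8, 0.1]
gripper_width: 0.44
grasp_force: 61.4
time_s: 13.12
tool_pos: [0.5041, 0.1086, 0.1899]
eef_rot: [0.015, 0.975, -0.072, 0.208]
contact_force: [-0.6, 0.5, -0.3]
gripper_width: 0.438
grasp_force: 61.5
[ 0.147  0.289  2.077 -0.317  0.389  2.136]
```

```bash
python3 -m handwheel '[0,0,0,0,0,0,0,0,0,0,0,0,0,0,0,0,0,0]' 0.42;  python3 -m handwheel '[-0.008,0.001,0.018,0,0,0, -0.024,0.003,0.055,0,0,0, -0.048,0.007,0.110,0,0,0, -0.048,0.007,0.110,0,0,0, -0.048,0.007,0.110,0,0,0]'
python3 - <<'E'
from h import *
G=(.455,.3878,.095+.042)
go(B(G,.12),B(G,.06),G)
im=arm.get_image("top")
crop("scene",(140,140,400,340),3,"pics/s4.png")
E
```

```text
time_s: 13.5
tool_pos: [0.5042, 0.1086, 0.1897]
eef_rot: [0.015, 0.975, -0.072, 0.208]
contact_force: [-0.5, 0.6, -0.8]
gripper_width: 0.583
grasp_force: 0.0
time_s: 14.12
tool_pos: [0.456, 0.1155, 0.2996]
eef_rot: [0.015, 0.975, -0.072, 0.208]
contact_force: [0.4, 0.2, -0.5]
gripper_width: 0.58
grasp_force: 0.0
turn [-0.     0.001 -0.001] t 14.125
[0.385  0.3983 0.296 ] shift [-0.0709  0.2827 -0.0036]
[0.4091 0.3947 0.2411] shift [-0.0468  0.2791 -0.0584]
[0.4333 0.391  0.1863] shift [-0.0227  0.2755 -0.1133]
```

View pics/s4.png

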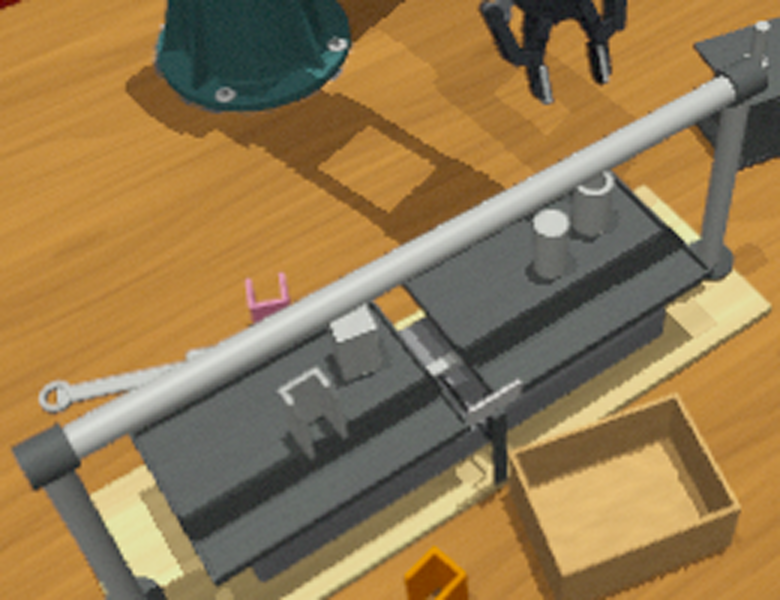

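The tube stands on the left pan beside the rod (crop (593,200)). Now the bolt.

```bash
python3 -m handwheel '[-0.015,0.06,0,0,0,0, -0.035,0.12,0,0,0,0, -0.05,0.18,0,0,0,0, -0.065,0.24,-0.002,0,0,0, -0.071,0.283,-0.004,0,0,0, -0.071,0.283,-0.004,0,0,0, -0.059,0.281,-0.031,0,0,0, -0.047,0.279,-0.058,0,0,0]';  python3 -m handwheel '[0.012,-0.002,-0.027,0,0,0, 0.020,-0.003,-0.045,0,0,0, 0.024,-0.0035,-0.055,0,0,0, 0.024,-0.0035,-0.055,0,0,0]'
python3 - <<'E'
from h import *
s=arm.get_state();print(np.round(s["joint_pos"],3));go((.455,.3878,.137))
crop("scene",(330,100,450,200),6,"pics/s5.png")
E
```

```text
time_s: 15.22
tool_pos: [0.4091, 0.3933, 0.2396]
eef_rot: [0.016, 0.976, -0.072, 0.207]
contact_force: [0.5, 0.2, -0.4]
gripper_width: 0.578
grasp_force: 0.0
time_s: 15.72
tool_pos: [0.4329, 0.3898, 0.1853]
eef_rot: [0.017, 0.976, -0.073, 0.207]
contact_force: [0.0, -0.7, -0.2]
gripper_width: 0.579
grasp_force: 0.0
[ 0.783  0.421  1.848 -0.539  0.69   2.891]
turn [ 0.002 -0.002  0.001] t 15.725
[0.4333 0.391  0.1863] shift [0.0004 0.0013 0.001 ]
```

View pics/s5.png

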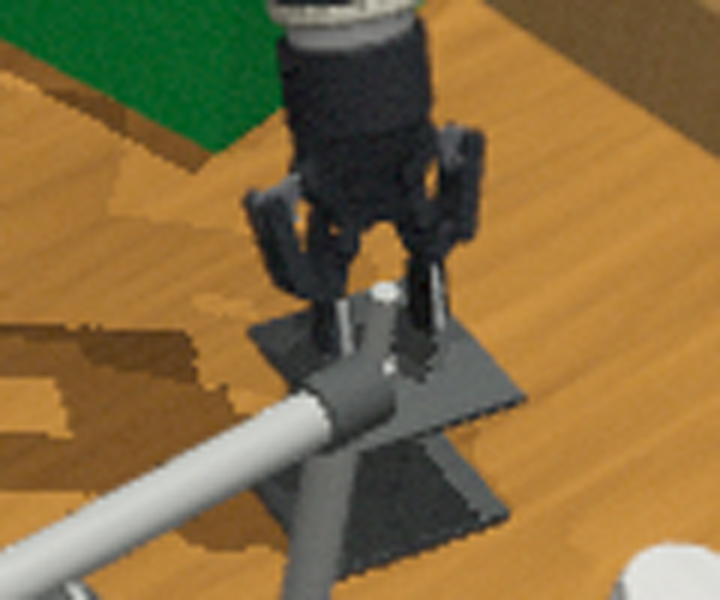

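The bolt is centred between the pads (385,320). Closing.

```bash
python3 -m handwheel '[0,0,0,0,0,0,0,0,0,0,0,0,0,0,0,0,0,0,0,0,0,0,0,0,0,0,0,0,0,0,0,0,0,0,0,0]' 1 40;  python3 -m handwheel '[-0.002,0,0.006,0,0,0, -0.004,0,0.02,0,0,0, -0.01,0.0,0.05,0,0,0, -0.02,0.0,0.08,0,0,0, -0.02,0.0,0.08,0,0,0]'
python3 - <<'E'
from h import *
s=arm.get_state()
im=arm.get_image("top");cv2.imwrite("pics/b2.png",np.hstack([cv2.resize(im[180:240,180:240],(480,480),interpolation=2)[:,:400],cv2.resize(arm.get_image("scene")[100:180,350:416],(400,480),interpolation=2)]))
E
```

```text
time_s: 16.52
tool_pos: [0.4331, 0.3913, 0.1873]
eef_rot: [0.015, 0.975, -0.072, 0.208]
contact_force: [-2.4, -1.1, 6.1]
gripper_width: 0.177
grasp_force: 39.7
time_s: 17.15
tool_pos: [0.4134, 0.3922, 0.2698]
eef_rot: [0.013, 0.975, -0.072, 0.209]
contact_force: [0.1, 0.3, -2.0]
gripper_width: 0.175
grasp_force: 39.2
```

View pics/b2.png

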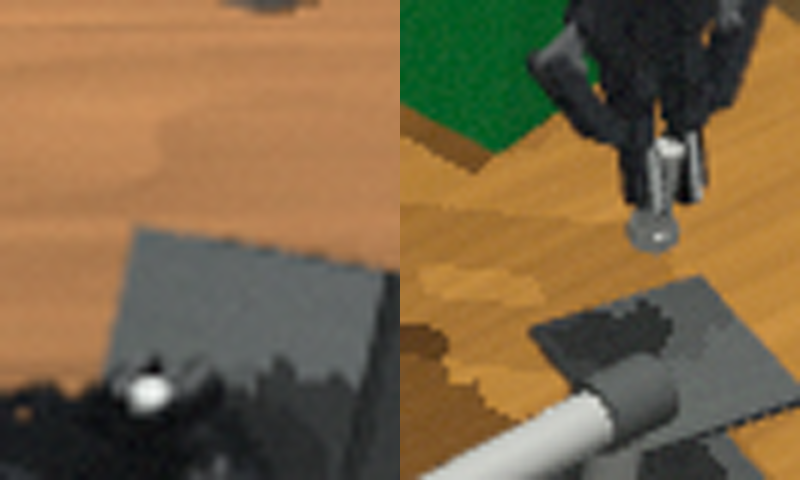

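The bolt is gripped and upright (scene half (660,190)). Carrying it to the left pan, target about (0.54,-0.03).

```bash
python3 -m handwheel '[0,-0.06,0.02,0,0,0, 0,-0.12,0.02,0,0,0, 0.01,-0.18,0.02,0,0,0, 0.02,-0.24,0.02,0,0,0, 0.03,-0.30,0.02,0,0,0, 0.04,-0.36,0.02,0,0,0, 0.061,-0.412,0.02,0,0,0, 0.061,-0.412,0.02,0,0,0]'; python3 -m handwheel '[0,0,0,0,0,0, 0,0,0,0,0,0]'
python3 - <<'E'
from h import *
s=arm.get_state();print(np.round(s["joint_pos"],3))
for b in(.12,.099,.095): print(b, np.round(np.array([.518,-.0265,.0923+b])-s["tool_pos"],4))
E
```

```text
time_s: 18.25
tool_pos: [0.4753, -0.0255, 0.2863]
eef_rot: [0.016, 0.975, -0.076, 0.208]
contact_force: [-0.3, -0.1, -1.4]
gripper_width: 0.177
grasp_force: 39.4
time_s: 18.5
tool_pos: [0.473, -0.0197, 0.2857]
eef_rot: [0.015, 0.976, -0.071, 0.206]
contact_force: [0.2, 0.4, -1.2]
gripper_width: 0.176
grasp_force: 39.4
[-0.202  0.048  2.055  0.04   0.623  1.487]
0.12 [ 0.045  -0.0068 -0.0734]
0.099 [ 0.045  -0.0068 -0.0944]
0.095 [ 0.045  -0.0068 -0.0984]
```

```bash
python3 -m handwheel '[0.015,-0.002,-0.025,0,0,0, 0.030,-0.005,-0.05,0,0,0, 0.045,-0.007,-0.073,0,0,0, 0.045,-0.007,-0.086,0,0,0, 0.045,-0.007,-0.093,0,0,0, 0.045,-0.007,-0.096,0,0,0, 0.045,-0.007,-0.098,0,0,0, 0.045,-0.007,-0.098,0,0,0]'; python3 -m handwheel '[0,0,0,0,0,0,0,0,0,0,0,0]'
python3 - <<'E'
from h import *
crop("scene",(220,160,380,280),5,"pics/s6.png")
E
```

```text
time_s: 19.5
tool_pos: [0.5191, -0.0279, 0.189]
eef_rot: [0.015, 0.975, -0.072, 0.208]
contact_force: [1.0, 1.7, -0.8]
gripper_width: 0.173
grasp_force: 39.7
time_s: 19.75
tool_pos: [0.5192, -0.0281, 0.189]
eef_rot: [0.015, 0.975, -0.072, 0.208]
contact_force: [-0.7, 1.0, -0.9]
gripper_width: 0.171
grasp_force: 39.7
```

View pics/s6.png

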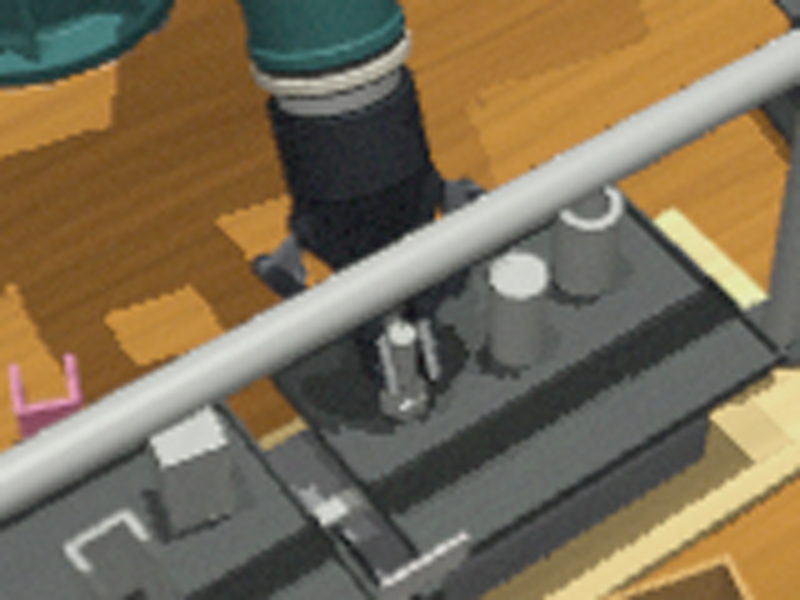

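The bolt is at (402,370), standing on the left pan but still partly held. I'll lower it 2 mm more, release and retreat.

```bash
python3 -m handwheel '[0,0,-0.001,0,0,0, 0,0,-0.002,0,0,0, 0,0,-0.002,0,0,0,0,0,-0.002,0,0,0]'; python3 -m handwheel '[0,0,0,0,0,0,0,0,0,0,0,0,0,0,0,0,0,0]' 0.6;  python3 -m handwheel '[-0.006,0.001,0.014,0,0,0, -0.02,0.003,0.045,0,0,0, -0.048,0.007,0.110,0,0,0, -0.048,0.007,0.110,0,0,0, -0.048,0.007,0.110,0,0,0,-0.09,0.007,0.15,0,0,0,-0.09,0.007,0.15,0,0,0,-0.09,0.007,0.15,0,0,0]'; python3 -m handwheel '[0,0,0,0,0,0,0,0,0,0,0,0,0,0,0,0,0,0,0,0,0,0,0,0,0,0,0,0,0,0,0,0,0,0,0,0,0,0,0,0,0,0,0,0,0,0,0,0]'
python3 - <<'E'
from h import *
crop("scene",(140,140,400,340),3,"pics/s7.png")
T=lambda u,v:(140+u/3-.3,140+v/3-.3)
E
```

```text
time_s: 20.3
tool_pos: [0.5192, -0.0281, 0.1867]
eef_rot: [0.015, 0.975, -0.072, 0.208]
contact_force: [-0.3, -0.6, 1.2]
gripper_width: 0.178
grasp_force: 39.7
time_s: 20.68
tool_pos: [0.5189, -0.028, 0.1865]
eef_rot: [0.015, 0.975, -0.072, 0.207]
contact_force: [0.2, -0.5, 0.8]
gripper_width: 0.398
grasp_force: 0.0
time_s: 21.68
tool_pos: [0.429, -0.0211, 0.3356]
eef_rot: [0.015, 0.976, -0.072, 0.207]
contact_force: [-0.8, -0.9, -0.9]
gripper_width: 0.397
grasp_force: 0.0
time_s: 22.68
tool_pos: [0.429, -0.021, 0.3367]
eef_rot: [0.015, 0.975, -0.072, 0.207]
contact_force: [-0.5, -0.1, 0.3]
gripper_width: 0.397
grasp_force: 0.0
```

View pics/s7.png

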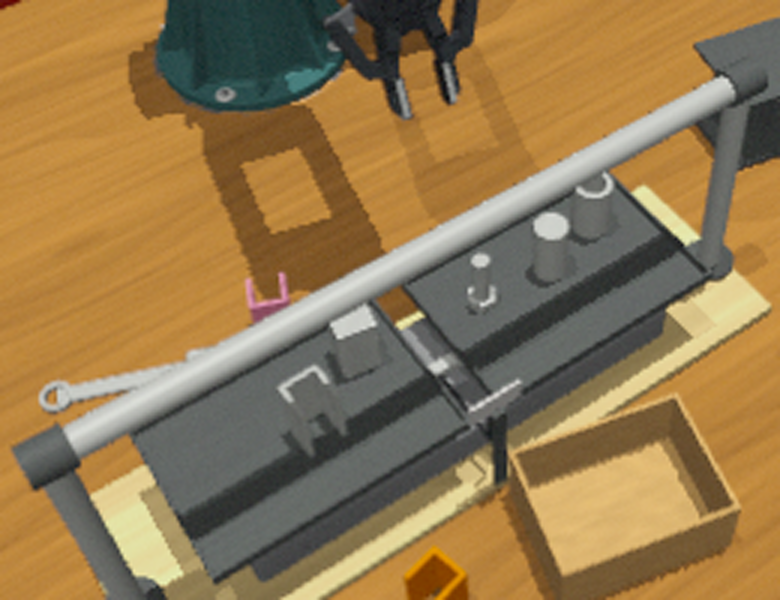

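All five parts stand upright: block and channel on the right pan, bolt (480,285), rod and tube on the left. The pans look level, nothing else has moved and the gripper is clear, so I'm handing in.

```bash
python3 -c "
from plant import arm
print(arm.sign_off())"
```

```text
the job is handed in; nothing more can be done
None
```

I handed the job in at about 23 s: block and channel are on the right pan, and rod, tube and bolt on the left (780 g each side by the stated weights), with all five upright and the pans looking level in the last picture; the hand-in returned no verdict.

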